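Slide the blister plate under the sealing press and start it

ROBOT

A 6-joint arm with a two-finger parallel gripper is mounted at the origin on the work surface. World frame = base frame: x ahead of the robot, y to its left, z up, the work surface at z = 0. Lengths are in m, angles in rad, forces in N, time in s.
With the tool pointing down it reaches from about 0.275 to 0.75 m from the base axis. Payload 10.2 kg.
Tool frame: the origin (TCP) lies midway between the tips of the shut fingers; the grasp point (between the pads) lies 19 mm behind it (env.hold_point_z is the distance from the TCP to the grasp point, in m); z points along the fingers, y is the line along which they close (so a half turn about z gives the same grasp; the last joint's range is limited). The gripper opens to 85 mm and grips with 20 to 120 N. Pads are 22 mm wide; open, the fingers measure 114 mm over their backs; the gripper's body (76 mm by 85 mm) begins 54 mm behind the grasp point. The pads swing forward as they close: fully open they stand 13 mm farther back than shut.
Start: joints at [1.105, 0.313, 1.498, -0, 1.331, -0.223], TCP at [0.126, 0.51, 0.231] pointing down, gripper open.
Joint ranges: [-2.94, 2.94], [-0.97, 2.17], [0.19, 2.56], [-1.23, 4.37], [0.02, 3.11], [-2.88, 2.88]. Speed limits (rad/s): [2.39, 2.39, 3.01, 3.14, 3.14, 3.14].

INTERFACE

Orientations are given as a unit quaternion [x, y, z, w].
In Python, from bench import env, kinematics, monitor, eyes, job gives the robot as it stands. The module is installed in compiled form; this text tells all that it offers. Calls block until the motion is done:
- env.reach(position, orientation): joint-space move of the TCP to a pose.
- env.movel(position, velocity=0.15, frame=None, guard=None): straight line of the TCP; frame=None keeps the orientation; velocity is the mean speed in m/s. With guard (N) it stops when the force on the tool has changed by that much, and returns True; else False.
- env.set_joints(angles): joint-space move.
- env.release() and env.close_gripper(effort=None): open the fingers fully, or close them until they stop; effort is the grip in N (None keeps the last).
- env.hold(seconds).
- kinematics.ik(position, orientation): joint angles nearest the present ones, or None.
- monitor.sense(): the state.
- eyes.grab_frame(name): name is "side" or "top" or "wrist"; returns a dict with "frame" (480x640x3 uint8, red, green, blue), "mtx" (3x3 intrinsics, pixels), "view" (4x4, takes a point from world to camera coordinates). Camera axes: x right, y down, z forward; pixel columns grow to the right and rows downward; lengths in m; the calibration is good to about 2 mm. A picture is of the moment at which its call begins. There is no depth.
A pose or a line that the arm cannot do raises env.MotionError and nothing moves.
- job.hand_in(): hands the job in; it is judged then, once.
The state is a dict: "clock": time; "joints": joint angles; "qvel": joint speeds; "joint_efforts": joint torques, N m; "position": TCP position; "ee_rot": TCP orientation; "contact_force": force on the tool from outside, world axes, zero at the start; "ft_torque": the same for the moment, N m; "finger_gap": opening from 0.0 (shut) to 1.0 (fully open); "gripper_force": force on a finger pad.
Only numpy, scipy, OpenCV 4.12 (cv2) and the standard library are available. Lean on these libraries where they do the work, as an engineer would, in place of code of your own. Each camera call takes 0.05 s, during which the arm holds its last target. There are 200 camera calls.

TASK

Push the aluminium blister plate along the counter, lip end last, under the low bridge of the sealing press until it is fully home and square against the stop bar behind the bridge, keeping it flat on the counter all the way. Only then press the round button on the press fully down and let it come up again. Do it all by pushing with the fingers: do not lift or tip the plate, and leave the other things on the counter where they are.

Things in the scene. Friction and masses are not known exactly. Their poses are not given: they have to be found in the camera images.
- plate: The loose blister plate to push: aluminium, 120 mm long (its x), 76 mm wide (its y), 10 mm thick, with a white card of clear blisters on top (13.5 mm high over all); 0.18 to 0.35 kg. An upright lip crosses its trailing (-x) end. Origin: centre of the underside, z up, +x leads. It starts 150 to 190 mm short of home, up to 28 mm to either side of the lane, turned up to 0.35 rad from it.
- lip (a point): Middle of the outer (rear) face of the plate's lip, 60 mm behind the plate's origin, 12 mm above the counter. The lip is 8 mm thick, as wide as the plate, its top 24 mm above the counter: too tall for the bridge, and a good place to push.
- press: The sealing press, fixed to the counter. A bridge spans a lane along its x axis; the plate goes in towards +x, sliding on the bare counter. Origin: on the counter, mid lane, below the bridge's centre, z up. With the plate home, the plate's origin is at x -10 mm, y about 0 here, its x along the press's x, and its last 40 mm, with the lip, stand out in front of the bridge.
- bridge (a point): Centre of the bridge's underside, 17 mm above the counter. Bridge: 60 mm deep (press x -30 to +30 mm), top at 44 mm; the lane below is 96 mm wide (y -48 to +48 mm). Beside it at the same x stand a leg (y -48 to -75 mm) and the control box (y +48 to +135 mm), both 42 mm high. In front, low guides (15 mm high) narrow the entry from 116 mm at x -58 mm to 90 mm at x -30 mm.
- stop (a point): Middle of the stop bar's face, 50 mm beyond the press's origin along its x, 7.5 mm above the counter, where the plate's leading edge comes to rest. The bar is 15 mm high and crosses the lane; from the bridge to it run low guides, 15 mm high, inner faces at press y +50 and -50 mm.
- start_top (a point): Centre of the top of the round grey push button, 30 mm across, on top of the press's control box 100 mm to the side (press +y) of the lane's middle, 64 mm above the counter. It is pressed straight down.
- start (a joint): Travel of the push button: 0 up, 0.006 m fully down; a spring brings it back up, fully down takes about 5 N.
- bottle: White bottle, 54 mm across and 105 mm high, loose, beyond the press. Origin: centre of its underside. Leave it where it stands.
- vial: Small amber vial, 28 mm across and 55 mm high, loose, beside the press's leg. Origin: centre of its underside. Leave it where it stands.
- cup: White dosing cup, 44 mm across and 36 mm high, loose, beyond the control box. Origin: centre of its underside. Leave it where it stands.
- jar: White jar, 64 mm across and 75 mm high, loose, well behind the plate. Origin: centre of its underside. Leave it where it stands.
- carton: Small cardboard carton, 50 x 85 x 45 mm high, loose, behind the plate. Origin: centre of its underside. Leave it where it stands.
- spatula: Counting spatula, 170 mm long with a 65 mm wide blade, lying flat to the side of the plate (press -y side). Origin: the middle of its length, on the underside. Leave it where it stands.
- flask: White bottle, 48 mm across and 85 mm high, loose, well beyond the stop bar. Origin: centre of its underside. Leave it where it stands.
Mind the look-alikes: they are no part of the job. What is shaped like the plate but purple is not meant.

How it is judged:
By the outcome, as a careful person would: the job done as asked, in the order asked, and still so for the second after the job is handed in, with the robot touching nothing.
It also fails if it takes over 72 s, if anything falls off the work surface, if the arm or the gripper's body presses on something with over 40 N, if the wrist force passes 120 N, or if a joint passes its speed limit or range.

## Working session

There is one attempt and no reset: what is moved stays moved. The work goes in short steps, each a Python script; the robot and the scene stay as the last script left them, time stands still between calls to the robot, and variables do not carry over. Pictures are saved under pics/ and viewed, at most 10 in all, crops included, and the job is handed in when it is done.

```bash
mkdir -p pics; python3 - <<'E'
from bench import env,kinematics,monitor,eyes,job
import cv2,numpy as np
for n in("top","side"):
    f=eyes.grab_frame(n);cv2.imwrite(f"pics/{n}0.png",f["frame"][:,:,::-1]);print(n,f["mtx"].tolist(),np.round(f["view"],4).tolist())
s=monitor.sense();print(s["clock"],s["ee_rot"],s["position"],s["contact_force"])
E
```

```text
top [[529.4372136074903, 0.0, 319.68013536309087], [0.0, 529.4372136074903, 233.87042860393493], [0.0, 0.0, 1.0]] [[0.0166, -0.9998, 0.0085, -0.0138], [-0.9968, -0.0172, -0.0786, 0.5901], [0.0788, -0.0072, -0.9969, 1.2585], [0.0, 0.0, 0.0, 1.0]]
side [[494.5306295417293, 0.0, 315.1261888067525], [0.0, 494.5306295417293, 241.34028596637322], [0.0, 0.0, 1.0]] [[-0.9125, -0.4088, -0.0127, 0.5397], [-0.2079, 0.4904, -0.8463, 0.1619], [0.3522, -0.7697, -0.5325, 0.7715], [0.0, 0.0, 0.0, 1.0]]
0.1 [ 1.21090364e-01  9.92641316e-01 -5.51858714e-04 -1.92981178e-04] [0.12612039 0.50938908 0.23079018] [-0.36180486  0.00828172  0.38652281]
```

View pics/top0.png

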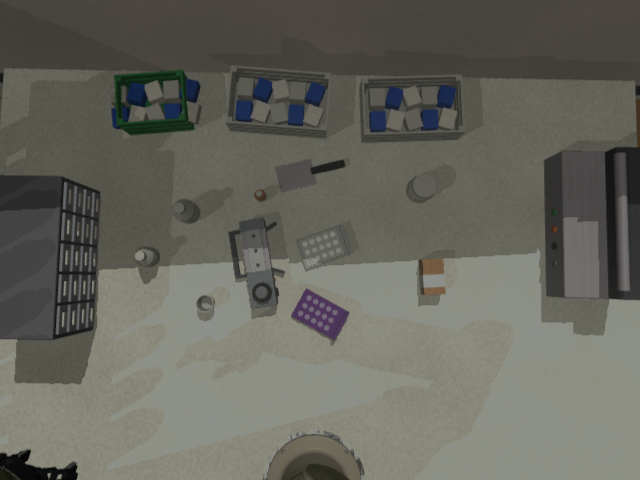

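View pics/side0.png

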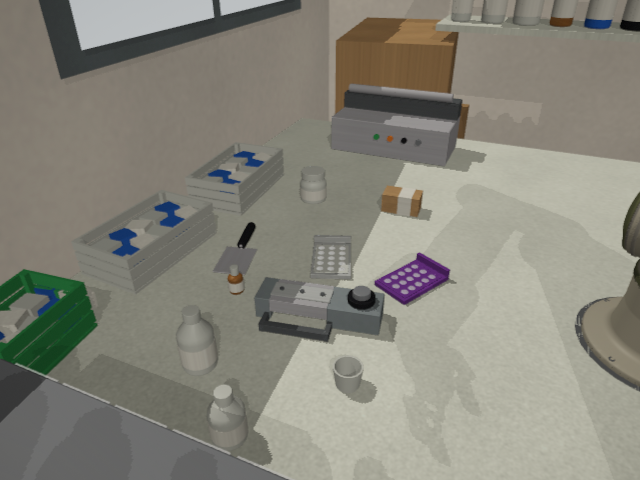

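The top view shows the press at about (258,262), with the button at (262,292) and the stop bar on its left. There are two plate-shaped things: a grey/white one at top (323,247), side (332,257), and a purple one at top (320,315), side (413,278). The grey one fits: it is aluminium with a white card, and it lies in the lane in front of the bridge. I'll confirm this in an enlarged crop.

```bash
python3 - <<'E'
import cv2
a=cv2.imread("pics/top0.png")[205:325,220:370]
a=cv2.resize(a,None,fx=5,fy=5,interpolation=cv2.INTER_CUBIC);cv2.imwrite("pics/crop.png",cv2.convertScaleAbs(a,alpha=1.4))
b=cv2.imread("pics/side0.png")[225:345,245:395]
b=cv2.resize(b,None,fx=5,fy=5,interpolation=cv2.INTER_CUBIC);cv2.imwrite("pics/crops.png",b)
E
```

```text
(no output)
```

View pics/crop.png

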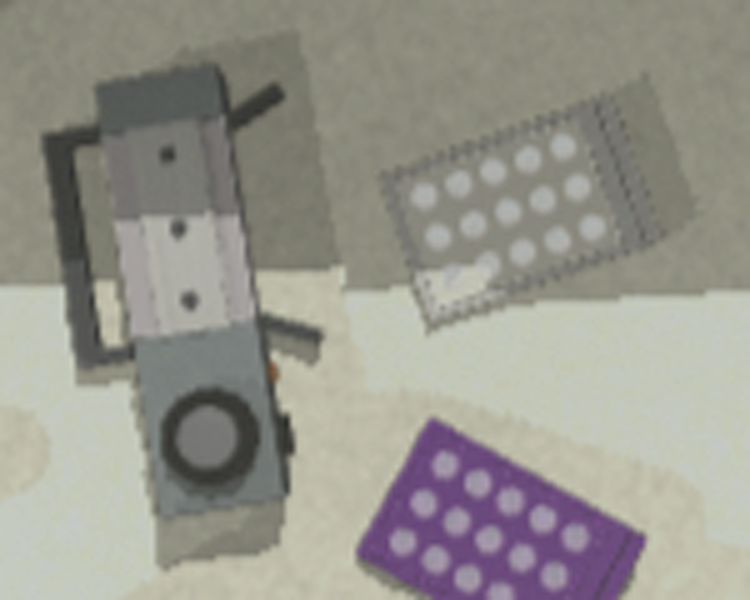

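View pics/crops.png

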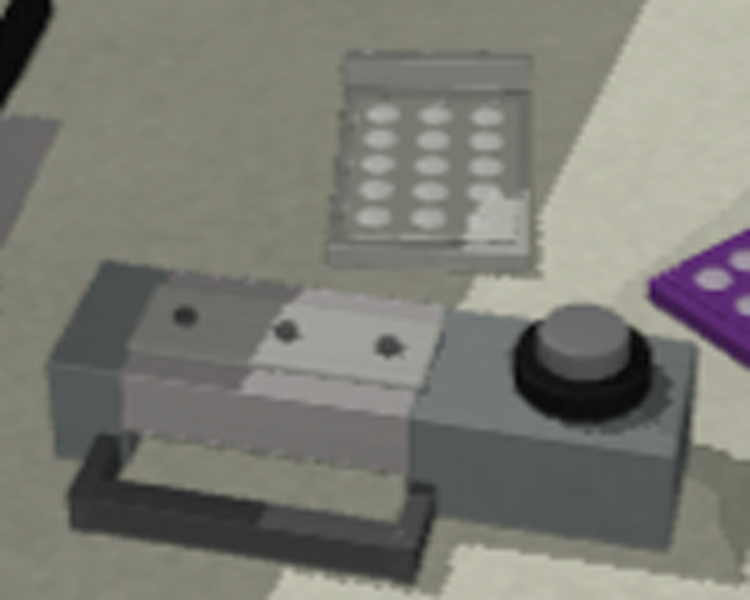

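The crop confirms the grey aluminium plate: its lip is on the far side from the press at crop x≈625, and its leading edge runs (383,176)-(430,333). The purple one is the look-alike. Next I'll fit both poses from the corners in both views.

```bash
cat > h.py <<'E'
from bench import env,kinematics,monitor,eyes,job
import cv2,numpy as np
from scipy.optimize import least_squares
def T(p,q):
    c,s=np.cos(p[2]),np.sin(p[2]);q=np.atleast_2d(np.array(q,float))
    return np.c_[p[0]+c*q[:,0]-s*q[:,1],p[1]+s*q[:,0]+c*q[:,1],q[:,2]]
def proj(f,X):
    X=np.atleast_2d(X);c=X@np.array(f["view"])[:3,:3].T+np.array(f["view"])[:3,3]
    u=c@np.array(f["mtx"]).T;return u[:,:2]/u[:,2:]
def fit(obs,p0):
    # obs: list of (frame,(model mm),(pixel))
    g=lambda p:np.concatenate([proj(f,T(p,np.array(m)/1000))[0]-px for f,m,px in obs])
    r=least_squares(g,p0,loss="soft_l1");return r.x,g(r.x).reshape(-1,2)
E
python3 - <<'E'
from h import *
t=eyes.grab_frame("top");s=eyes.grab_frame("side")
a=lambda u,v:np.array([u/5+220,v/5+205]);b=lambda u,v:np.array([u/5+245,v/5+225])
P=[(t,(0,100,64),a(207,436)),(t,(30,-75,42),a(96,87)),(t,(-30,-75,42),a(220,66)),(t,(30,135,42),a(157,517)),(t,(-30,135,42),a(288,492)),
(s,(-30,135,42),b(697,345)),(s,(30,135,42),b(672,455)),(s,(30,-75,42),b(50,365)),(s,(-30,-75,42),b(107,262)),(s,(0,100,64),b(583,335))]
L=[(t,(60,38,10),a(430,333)),(t,(60,-38,10),a(383,176)),(s,(-60,-38,24),b(347,55)),(s,(-60,38,24),b(532,60)),(s,(60,-38,0),b(327,265)),(s,(60,38,0),b(530,273))]
pp,r=fit(P,[.45,.12,1.6]);print(pp.round(4),r.round(1).tolist())
pl,r=fit(L,[.5,0,1.6]);print(pl.round(4),r.round(1).tolist())
def rel(pp,pl):
    d=pl[:2]-pp[:2];c,sn=np.cos(pp[2]),np.sin(pp[2]);return (c*d[0]+sn*d[1],-sn*d[0]+c*d[1],pl[2]-pp[2])
print("rel",rel(pp,pl))
im=[]
for f,(x,y) in((t,(220,205)),(s,(245,225))):
    q=cv2.resize(f["frame"][y:y+120,x:x+150,::-1],None,fx=3,fy=3,interpolation=cv2.INTER_CUBIC)
    def dr(p,m,c):cv2.polylines(q,[((proj(f,T(p,np.array(m)/1000))-[x,y])*3).astype(np.int32).reshape(-1,1,2)],True,c,1)
    for z in(0,10):dr(pl,[(60,38,z),(60,-38,z),(-60,-38,z),(-60,38,z)],(0,0,255))
    dr(pl,[(-52,38,24),(-52,-38,24),(-60,-38,24),(-60,38,24)],(0,255,0))
    dr(pp,[(30,135,42),(30,-75,42),(-30,-75,42),(-30,135,42)],(255,0,0))
    dr(pp,[(50,50,15),(50,-50,15),(-10,-50,15),(-10,50,15)],(0,255,255))
    im.append(q)
cv2.imwrite("pics/ov.png",np.vstack(im)[:, :])
np.save("p.npy",[pp,pl])
E
python3 -c "
import cv2;a=cv2.imread('pics/ov.png');import numpy as np;h=a.shape[0]//2;o=np.hstack([a[:h],a[h:]]);cv2.imwrite('pics/ov.png',cv2.resize(o,(800,320)))"
```

```text
[0.5474 0.1484 1.7444] [[-0.7, -0.0], [-0.8, -1.4], [-0.7, -1.0], [-0.1, 0.2], [-1.1, 1.2], [1.1, -1.1], [1.2, 0.1], [-0.9, -1.2], [-0.5, -1.5], [0.6, -1.7]]
[ 0.5607 -0.0134  1.9328] [[-0.5, -2.2], [-1.6, -0.1], [0.2, -1.6], [0.1, -1.9], [0.5, 0.5], [0.4, -0.1]]
rel (np.float64(-0.16164203029720375), np.float64(0.014876089365112026), np.float64(0.1884023194080875))
```

View pics/ov.png

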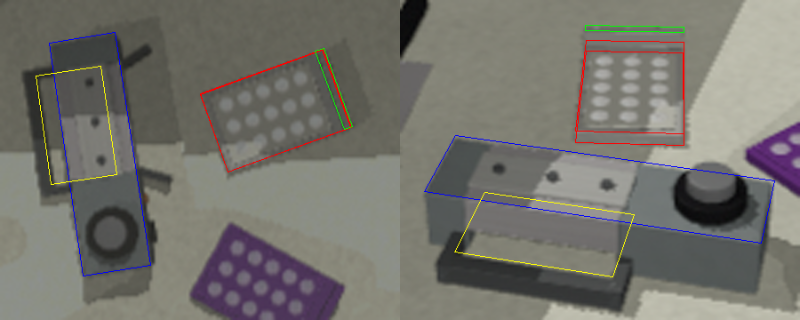

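The fit puts the plate 152 mm short of home, 15 mm to +y, and turned 0.19 rad. All three agree with the task text, but accuracy is only about 3 mm. I'll refine it with the wrist camera from closer in.

```bash
cat >> h.py <<'E'
def Q(phi): # tool down, tool y along world angle phi
    a=(phi+np.pi/2)/2;return [float(np.cos(a)),float(np.sin(a)),0.,0.]
PP,PL=np.load("p.npy")[:2]
E
python3 - <<'E'
from h import *
env.reach([0.5,0.06,0.36],Q(PP[2]-np.pi/2))
env.close_gripper(20)
f=eyes.grab_frame("wrist");cv2.imwrite("pics/w1.png",f["frame"][:,:,::-1])
np.savez("w1.npz",**f);print(monitor.sense()["clock"],np.linalg.inv(f["view"]).round(3).tolist())
for n,p,m in(("press",PP,[(0,100,64),(30,-75,42),(-30,-75,42),(30,135,42),(-30,135,42)]),("plate",PL,[(60,38,10),(60,-38,10),(-60,-38,24),(-60,38,24)])):print(n,proj(f,T(p,np.array(m)/1000)).round().tolist())
E
```

```text
3.1583 [[0.985, 0.164, 0.051, 0.488], [0.172, -0.94, -0.296, 0.135], [-0.0, 0.3, -0.954, 0.503], [0.0, 0.0, 0.0, 1.0]]
press [[278.0, 108.0], [446.0, 78.0], [441.0, 137.0], [246.0, 78.0], [249.0, 137.0]]
plate [[315.0, 202.0], [376.0, 190.0], [391.0, 284.0], [332.0, 294.0]]
```

View pics/w1.png

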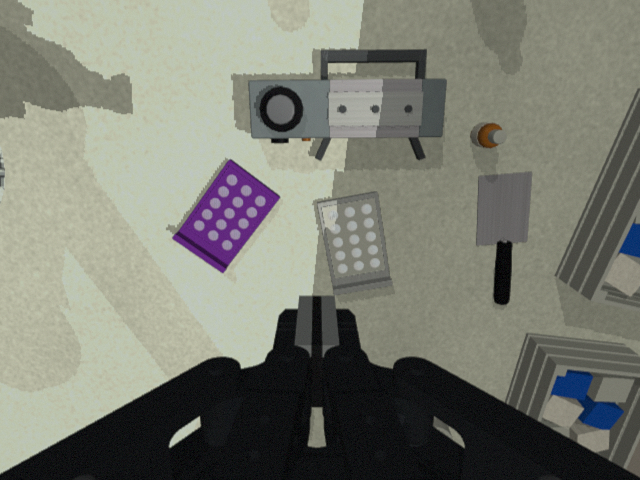

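The wrist view shows the press at (250-445, 79-137), the button at (281,108), the plate at about (314-392, 192-290), purple at (228,215), and the fingertips at (317,300). The predictions are within about 3 px. I'll take one enlarged crop for the plate corners.

```bash
python3 - <<'E'
import cv2
a=cv2.imread("pics/w1.png")[180:300,300:410]
cv2.imwrite("pics/wc.png",cv2.convertScaleAbs(cv2.resize(a,None,fx=5,fy=5,interpolation=cv2.INTER_CUBIC),alpha=1.3))
E
```

```text
(no output)
```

View pics/wc.png

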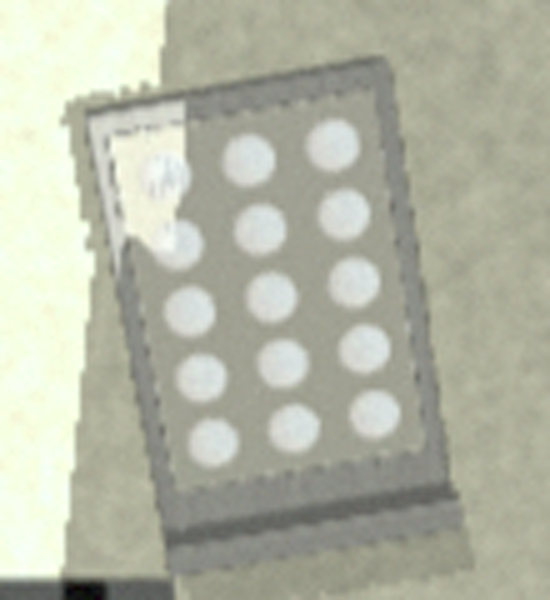

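```bash
python3 - <<'E'
from h import *
f=dict(np.load("w1.npz"))
w=lambda u,v:np.array([u/5+300,v/5+180]);n=lambda u,v:np.array([u,v],float)
L=[(f,(60,38,10),w(85,111)),(f,(60,-38,10),w(388,60)),(f,(-60,38,24),w(172,575)),(f,(-60,-38,24),w(465,525))]
P=[(f,(0,100,64),n(281,108)),(f,(30,-75,42),n(445,79)),(f,(-30,-75,42),n(443.5,137)),(f,(30,135,42),n(249,80)),(f,(-30,135,42),n(250,137))]
pl,r=fit(L,PL);print(pl.round(4),r.round(1).tolist())
pp,r=fit(P,PP);print(pp.round(4),r.round(1).tolist())
d=T([0,0,-pp[2]],[*(pl[:2]-pp[:2]),0])[0];print("rel",d.round(4),pl[2]-pp[2])
np.save("p.npy",[pp,pl])
E
```

```text
[ 0.5635 -0.0142  1.9305] [[-0.2, 0.5], [0.5, -0.6], [-0.2, 0.1], [-0.1, 0.0]]
[0.5497 0.1479 1.7447] [[-0.4, 0.6], [2.8, -0.4], [-0.9, 0.3], [-0.7, -1.2], [1.1, 0.4]]
rel [-0.1621  0.0145  0.    ] 0.18582757604206734
```

The wrist fit agrees with the first one: plate at (-162, +14.5 mm, 0.186 rad) relative to the press. Next I'll push the front of its +y side to straighten it, then the middle of that side to centre it.

```bash
cat >> h.py <<'E'
def W(x,y,z): return T(PP,[x/1000,y/1000,z/1000])[0].tolist() # press mm -> world
def here():
    p=monitor.sense()["position"];d=T([0,0,-PP[2]],[*(p[:2]-PP[:2]),p[2]])[0];return (d*1000).round(1)
def best(phi):
    c=[Q(phi),Q(phi+np.pi)];q0=monitor.sense()["joints"]
    s=[(np.abs(np.array(k)-q0).max(),i) for i,q in enumerate(c) if (k:=kinematics.ik(W(-120,80,110),q)) is not None]
    return c[min(s)[1]]
def snap(n):
    f=eyes.grab_frame("wrist");cv2.imwrite(f"pics/{n}.png",f["frame"][:,:,::-1]);np.savez(n+".npz",**f)
E
python3 - <<'E'
from h import *
q=best(PP[2])
env.reach(W(-120,80,110),q)
def push(x,y0,y1):
    env.movel(W(x,y0,110),.15)
    print("down",env.movel(W(x,y0,4),.1,guard=12),here())
    print("push",env.movel(W(x,y1,4),.04,guard=15),here(),monitor.sense()["contact_force"].round(1))
    env.movel(W(x,y1+8,4),.08);env.movel(W(x,y1+8,110),.15)
push(-120,80,46+11)
push(-158,72,38.5+11)
env.reach([0.5,0.06,0.36],Q(PP[2]-np.pi/2));snap("w2");print(monitor.sense()["clock"])
a=cv2.imread("pics/w2.png")[60:310,230:460];cv2.imwrite("pics/w2c.png",cv2.resize(a,(552,600),interpolation=cv2.INTER_CUBIC))
E
```

```text
down False [-120.1   79.7    4.5]
push False [-120.1   56.8    4. ] [-0.4  0.2 -0. ]
down False [-158.1   71.6    4.5]
push False [-158.    49.3    4. ] [-0.4 -0.2  0.1]
12.55
```

View pics/w2c.png

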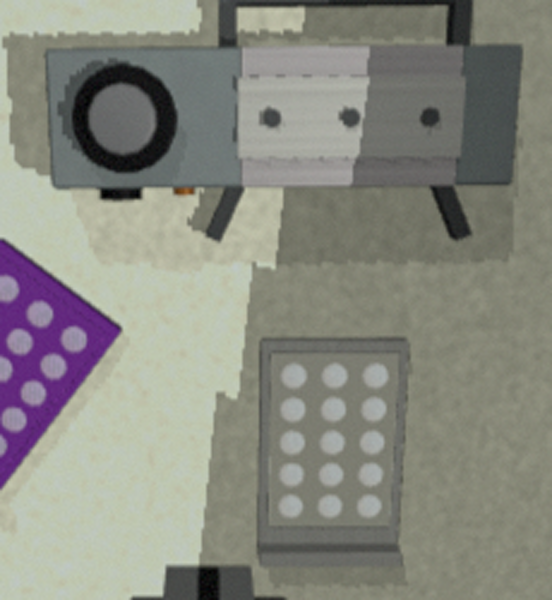

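Plate now nearly parallel, leading corners at crop (262,339),(409,339), lip at (259,565),(402,566); purple undisturbed.

```bash
python3 - <<'E'
from h import *
f=dict(np.load("w2.npz"))
w=lambda u,v:np.array([u/2.4+230,v/2.4+60])
L=[(f,(60,38,10),w(262,339)),(f,(60,-38,10),w(409,339)),(f,(-60,38,24),w(259,565)),(f,(-60,-38,24),w(402,566))]
pl,r=fit(L,PL);print(r.round(1).tolist())
print("rel",T([0,0,-PP[2]],[*(pl[:2]-PP[:2]),0])[0].round(4),pl[2]-PP[2])
a=lambda m,b:proj(f,T(PP,np.array(m)/1000)).round(1)
print(((a((0,100,64),0)-[230,60])*2.4).round(),((a((-58,58,15),0)-[230,60])*2.4).round(),((a((-58,-58,15),0)-[230,60])*2.4).round())
E
```

```text
[[-0.3, 0.1], [0.5, 0.0], [0.0, 0.2], [-0.2, -0.3]]
rel [-0.1681 -0.0013  0.    ] -0.000732915535067491
[[122. 117.]] [[220. 241.]] [[456. 241.]]
```

Plate is at (-168, -1.3 mm, 0.00 rad), so it's well aligned. Now I'll push the lip all the way home with guards, then check.

```bash
python3 - <<'E'
from h import *
q=Q(PP[2]-np.pi/2)
env.reach(W(-258,-1,110),q)
print("down",env.movel(W(-258,-1,8),.1,guard=12),here())
F=lambda:(here(),(monitor.sense()["contact_force"]).round(1))
print(env.movel(W(-150,-1,8),.06,guard=12),*F())
print(env.movel(W(-90,-0.5,8),.05,guard=12),*F())
print(env.movel(W(-70,0,8),.02,guard=10),*F())
env.hold(.2);print(*F())
p=here();env.movel(W(p[0]-25,p[1],8),.08);env.movel(W(p[0]-25,p[1],120),.15)
env.reach(W(-150,0,360),q);snap("w3");print(monitor.sense()["clock"])
f=dict(np.load("w3.npz"))
for y in(-1,1):print(proj(f,T(PP,[[-.07,.038*y,.024],[.05,.05*y,.015]])).round(1).tolist())
E
```

```text
down False [-258.2   -1.4    8.7]
False [-150.   -1.    8.] [-0.   0.8  0.4]
False [-90.1  -0.5   8. ] [ 0.8  0.7 -0.5]
True [-80.6  -0.8   8.1] [ 1.2 -1.3  0.9]
[-80.6  -0.1   7.6] [-0.4 -0.7  1. ]
21.3917
[[350.9, 107.4], [364.6, -13.3]]
[[282.5, 107.4], [268.9, -13.2]]
```

View pics/w3.png

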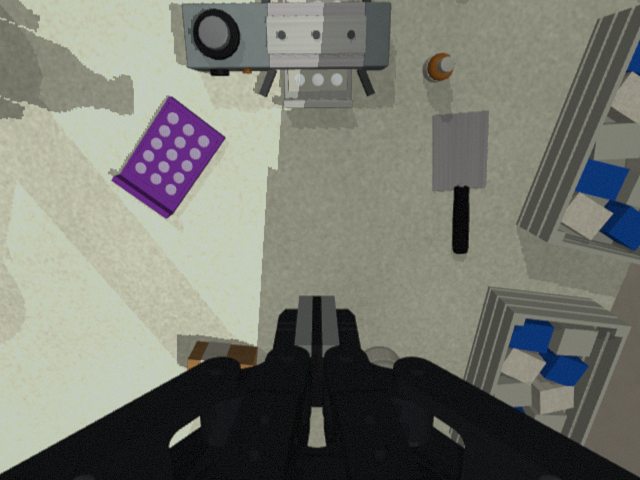

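The lip sits at (284,108)-(352,107), on the predicted row 107, and contact stopped the finger at x=-80.6 (expected -81). The plate is home. I'll press it once more gently to seat it, then do the button.

```bash
python3 - <<'E'
from h import *
q=Q(PP[2]-np.pi/2)
F=lambda:(here(),(monitor.sense()["contact_force"]).round(1))
env.reach(W(-105,0,120),q);env.movel(W(-105,0,9),.12,guard=12)
env.movel(W(-85,0,9),.06,guard=10)
print(env.movel(W(-72,0,9),.01,guard=12),*F())
p=here();env.movel(W(p[0]-20,p[1],9),.06);env.movel(W(p[0]-20,p[1],120),.15)
env.reach(W(0,100,100),q)
env.movel(W(0,100,68),.08,guard=10);print(*F())
print(env.movel(W(0,100,54),.015,guard=18),*F());env.hold(.3);print(*F())
env.movel(W(0,100,120),.1)
env.reach(W(-110,0,340),q);snap("w4");print(monitor.sense()["clock"])
f=dict(np.load("w4.npz"));print(proj(f,T(PP,[[-.07,.038,.024],[-.07,-.038,.024],[0,.1,.064]])).round(1).tolist())
t=eyes.grab_frame("side")["frame"][225:345,245:395,::-1]
w=f["frame"][40:240,180:430,::-1]
cv2.imwrite("pics/fin.png",np.hstack([cv2.resize(t,(400,320)),cv2.resize(w,(400,320))]))
E
```

```text
True [-80.6  -0.1   8.9] [-0.  -1.3  0.5]
[-0.3 99.7 68. ] [-0.8 -0.3  0.5]
True [-0.  99.7 58. ] [-2.3 -0.2  9.3]
[-0.  99.7 58. ] [-2.6 -0.8  9.5]
30.0417
[[282.0, 145.8], [351.5, 145.8], [211.5, 74.0]]
```

View pics/fin.png

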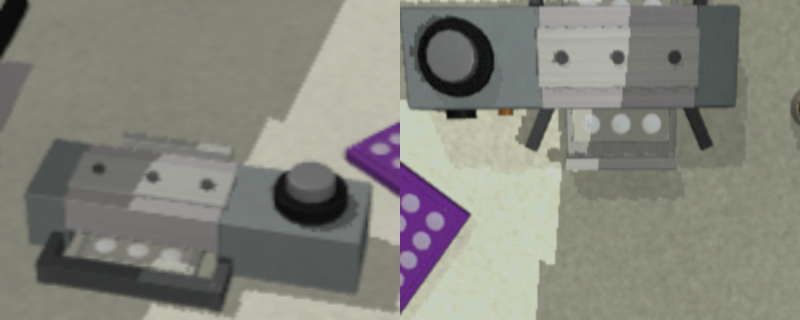

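The plate sits square against the stop, with its lip in front of the bridge at right-panel (566-677,162). The button bottomed at 58.0 mm (6 mm of travel, 9.5 N) and is back up. Nothing else has moved in this view.

```bash
python3 -c "
from bench import job;print(job.hand_in())"
```

```text
the job is handed in; nothing more can be done
None
```

I pushed the plate home flat and square against the stop bar, pressed the button its full 6 mm and let it come back up, and handed the job in at about 30 s on the robot's clock; the hand-in gave no verdict.

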